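Drop the outer rotor into the oil pump

ROBOT

A 6-joint arm with a two-finger parallel gripper is mounted at the origin on the work surface. World frame = base frame: x ahead of the robot, y to its left, z up, the work surface at z = 0. Lengths are in m, angles in rad, forces in N, time in s.
With the tool pointing down it reaches from about 0.3 to 0.825 m from the base axis. Payload 5.4 kg.
Tool frame: the origin (TCP) lies midway between the tips of the shut fingers; the grasp point (between the pads) lies 19 mm behind it; z points along the fingers, x is the direction in which the jaws open and shut, and the axes are right-handed (so a half turn about z gives the same grasp; the last joint's range is limited). The gripper opens to 92 mm and grips with 3 to 60 N. Pads are 20 mm wide; open, the fingers measure 128 mm over their backs; the gripper's body (75 mm by 189 mm) begins 69 mm behind the grasp point.
Start: joints at [-1.464, 0.158, 1.597, -0, 1.386, -0.21], TCP at [0.179, -0.546, 0.215] pointing down, gripper open.
Joint ranges: [-2.91, 2.91], [-0.94, 2.29], [0.18, 2.7], [-1.29, 4.43], [0.17, 2.64], [-3, 3]. Speed limits (rad/s): [2.57, 2.57, 3.14, 3.14, 3.14, 3.14].

INTERFACE

Orientations are given as [roll, pitch, yaw] about the fixed x, y, z axes, in that order (R = Rz(yaw) Ry(pitch) Rx(roll)).
In Python, from workcell import robot gives the robot as it stands.
- The arm moves only by the tool move_arm, never from a script. Its argument "increments" is a list of rows, each an object with "translation": the shift along the world's x, y, z in mm, a list of three; "yaw": the turn about the world's z in rad. A call has 1 to 8 rows; each row is the pose to reach, as a shift and turn from the pose commanded when the call began; what a row does not reach only later rows make up. A row lasts 1/10 s, in which the tool goes at most 50 mm and 8.59 degrees, less where a joint would pass 70% of its speed; a pose out of reach is approached as far as the arm can. A call with a gripper value outside its range is refused whole. "claw" is the finger opening in mm, from 0 to 91.9, set as the call begins (left out, the last holds). The fingers move at their own pace and stop on an object; "force" is the grip in N (left out, the last holds). Time passes only in rows, so rows that repeat a pose let the fingers close. It gives the time, the measured TCP pose, the force and the opening at its end, in the units of the state.
- robot.observe(): the state, without advancing time (a new reading comes with each control period).
- robot.snapshot(name): name is "scene" or "top" or "wrist"; returns the picture (420x560x3 uint8, blue, green, red); there is no depth.
- robot.calibration(name): a dict with "mtx" (3x3 intrinsics, pixels), "cam_to_world" (4x4, takes a point from camera to world coordinates); the wrist camera has in their place "hand_eye" (4x4, takes a point from camera to tool coordinates, whose origin is the TCP and whose axes are the tool frame's). Camera axes: x right, y up, looking along -z (the intrinsics and any distortion apply to the point x, -y, -z); pixel columns grow to the right and rows downward; lengths in m; the calibration is good to about 2 mm. A picture is of the moment at which its call begins: read the wrist's pose just before it. calibration takes no time and is no camera call.
- robot.finish_job(): hands the job in, once; it reports no verdict.
The state is a dict: "time": time; "qpos": joint angles; "dq": joint speeds; "effort": joint torques, N m; "tool_pos": TCP position; "tcp_rot": TCP orientation; "wrist_force": force on the tool from outside, world axes, zero at the start; "ft_torque": the same for the moment, N m; "grip_width": finger opening in m.
Only numpy, scipy, OpenCV 4.12 (cv2) and the standard library are available. Lean on these libraries where they do the work, as an engineer would, in place of code of your own. Each camera call takes 0.05 s, during which the arm holds its last target.

TASK

The oil pump's outer rotor, the big lobed steel ring, is lying loose on the flat joint face of the pump casting. Slide it across the face with a fingertip until it drops into its round pocket, take the fingers off it, then press down on the rotor with a fingertip to make sure that it is fully home. Do not pick the rotor up, and leave all the other parts and tools where they lie.

Things in the scene. Friction and masses are not known exactly. Their poses are not given: they have to be found in the camera images.
- pump: Oil-pump casting in bare aluminium on a grey fixture plate (210 x 256 x 12 mm), fixed to the bench. Origin: on the bench, under the centre of the round rotor pocket; z up. Its flat machined joint face is 44 mm above the bench. Beside the casting, a round barrel (+x), an outlet pipe (-x) and bolted lugs, all below the face
- pump_land (a point): On the joint face, middle of the far edge of its broad flat land, 138 mm from the pocket's centre along the pump's +y; axes parallel to the pump's. The land is 120 mm wide (pump x -60 to 60). Round the pocket the face reaches a radius of 62 to 70 mm. Only two dowels, 8 mm thick and 6 mm high, stand on the face, at pump (x, y) = (+-36.5, -43.5) mm, beyond the pocket from the land
- pump_pocket (a point): Centre of the floor of the rotor pocket, 32 mm above the bench; axes parallel to the pump's. The pocket is 91 mm in diameter and 12 mm deep, open upwards, with a flat floor with dark port shapes in it
- outer_rotor: Outer rotor: loose ring of dark steel, about 0.3 kg, 88 mm outside diameter, round outside, 12 mm thick, flat. Its opening has 9 lobes (radius 25.5 mm at the tips, 32.5 mm between). Origin: centre of its underside, z up. It starts flat on the land, 66 to 88 mm from the pocket centre along pump +y, up to 14 mm sideways. Seated in the pocket its top is level with the joint face, with 1.5 mm of play
- inner_rotor: Bystander: small inner rotor, a lobed steel wheel 50 mm across, 12 mm thick, with a hole, lying on the bench by the fixture; origin at the centre of its underside
- cover_plate: Bystander: round steel pump cover, 5 mm thick, about 140 mm across its six bolt ears, lying on the bench by the fixture; origin at the centre of its underside
- bolt_dish: Bystander: round steel dish of bolts, 84 mm across, 22 mm high, on the bench by the fixture; origin at the centre of its underside
- relief_plunger: Bystander: steel plunger 18 mm in diameter, 34 mm high, standing on the bench by the fixture; origin at the centre of its underside
- piston: Bystander: aluminium piston 84 mm in diameter, 52 mm high, standing crown up on the bench to the robot's left; origin at the centre of its underside
- con_rod: Bystander: steel connecting rod, about 200 mm long, 22 mm high, lying on the bench to the robot's left; origin on the bench, midway between its two eyes
- oil_bottle: Bystander: grey oil bottle 60 mm in diameter, 165 mm high, standing on the bench to the robot's right; origin at the centre of its underside
- screwdriver: Bystander: screwdriver with a black handle, lying on the bench to the robot's right; origin on the bench under its middle
Things that resemble listed ones, but are neither listed nor needed, are in the scene too. What is shaped like the outer_rotor but pink is not meant.

How it is judged:
On the way, in this order (a step that is already met when the one before it is completed fails the run):
1. the outer rotor has dropped flat into the pocket and the fingers are off it (horizontal distance between outer_rotor and pump_pocket below 0.004 m and z of outer_rotor in the frame of pump_pocket below 0.002 m and angle between outer_rotor's own z axis and vertical below 0.04 rad and contact force between the fingers and outer_rotor below 0.5 N), for 0.2 s.
2. the seated rotor is pressed by the fingers with more than 2 N (contact force between the fingers and outer_rotor above 2 N and horizontal distance between outer_rotor and pump_pocket below 0.004 m and z of outer_rotor in the frame of pump_pocket below 0.002 m), for 0.1 s.
At the end, for the whole second after the job is handed in: The outer rotor lies at rest in the pocket: centred within 4 mm, its underside within 2 mm of the pocket floor, level within 0.04 rad (horizontal distance between outer_rotor and pump_pocket below 0.004 m and z of outer_rotor in the frame of pump_pocket below 0.002 m and angle between outer_rotor's own z axis and vertical below 0.04 rad and linear speed of outer_rotor below 0.02 m/s); the robot touches nothing.
It fails at once if the rotor is lifted more than 8 mm off the joint face (z of outer_rotor in the frame of pump above 0.052 m).
It fails at once if the rotor is squeezed or pressed with more than 60 N (contact force between the fingers and outer_rotor above 60 N).
It fails at once if another part or tool is moved by more than 15 mm (distance of any of inner_rotor, cover_plate, bolt_dish, relief_plunger, piston, con_rod, oil_bottle, screwdriver from where it was at the start of the episode above 0.015 m).
It also fails if it takes over 53 s, if anything falls off the work surface, if the arm or the gripper's body presses on something with over 40 N, if the wrist force passes 120 N, or if a joint passes its speed limit or range.

## Working session

There is one attempt and no reset: what is moved stays moved. The work goes in short steps, Python scripts to look and compute and a tool call to move; the robot and the scene stay as the last step left them, time stands still between calls to the robot, and variables do not carry over. Pictures are saved under pics/ and viewed, and the job is handed in when it is done.

Besides the shell and the picture viewer there is one more tool, called by a JSON object that holds its "fn" and its "kwargs". move_arm: Moves the arm, as the interface text tells. Its arguments: {"type":"object","properties":{"increments":{"type":"array","items":{"type":"object","properties":{"translation":{"type":"array","items":{"type":"number"}},"yaw":{"type":"number"}}}},"claw":{"type":"number"},"force":{"type":"number"}},"required":["increments"]}

```bash
mkdir -p pics; ls
python3 - <<'E'
from workcell import robot
import cv2
s=robot.observe(); print({k:(v if isinstance(v,float) else [round(float(x),4) for x in v]) for k,v in s.items() if k in('time','tool_pos','tcp_rot','grip_width','wrist_force','qpos') and hasattr(v,'__len__') or isinstance(v,float)})
for n in('scene','top'):
    cv2.imwrite(f'pics/{n}0.png',robot.snapshot(n)); c=robot.calibration(n); print(n,{k:(getattr(v,'round',lambda n:v)(4)) for k,v in c.items()})
E
```

```text
pics
{'time': 0.0, 'qpos': [-1.4641, 0.1591, 1.5982, -0.0, 1.3862, -0.2101], 'tool_pos': [0.179, -0.5458, 0.2136], 'tcp_rot': [-3.1412, 0.0019, -1.254], 'wrist_force': [0.4728, -0.5066, 0.2527], 'grip_width': 0.09203297379663736}
scene {'mtx': array([[418.8706,   0.    , 276.967 ],
       [  0.    , 418.8706, 207.8652],
       [  0.    ,   0.    ,   1.    ]]), 'cam_to_world': array([[ 0.855 , -0.3883,  0.3437,  0.9662],
       [ 0.5185,  0.6521, -0.5532, -0.7139],
       [-0.0094,  0.6512,  0.7588,  1.0176],
       [ 0.    ,  0.    ,  0.    ,  1.    ]])}
top {'mtx': array([[406.3714,   0.    , 280.636 ],
       [  0.    , 406.3714, 209.123 ],
       [  0.    ,   0.    ,   1.    ]]), 'cam_to_world': array([[-0.0036,  0.9979, -0.064 ,  0.4373],
       [-0.9998, -0.0048, -0.0194, -0.0156],
       [-0.0196,  0.0639,  0.9978,  1.2736],
       [ 0.    ,  0.    ,  0.    ,  1.    ]])}
```

View pics/top0.png

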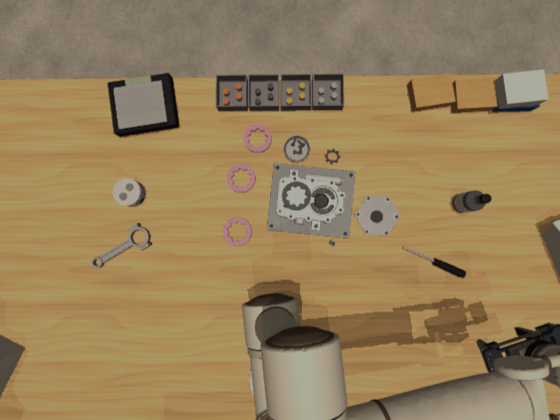

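View pics/scene0.png

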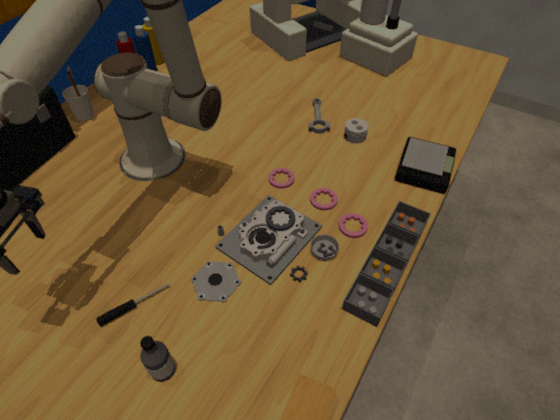

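The top view shows the casting at about (312,200), with the dark rotor at about (295,195) and the pocket at about (322,201). The pink rings to its left are decoys. I'll zoom in on both views.

Run:
```python
import cv2
a=cv2.imread('pics/top0.png')[155:250,255:370]; cv2.imwrite('pics/top0z.png',cv2.resize(a,None,fx=6.5,fy=6.2,interpolation=cv2.INTER_CUBIC))
a=cv2.imread('pics/scene0.png')[190:285,205:330]; cv2.imwrite('pics/scene0z.png',cv2.resize(a,None,fx=6,fy=6,interpolation=cv2.INTER_CUBIC))
```

```text
(no output)
```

View pics/top0z.png

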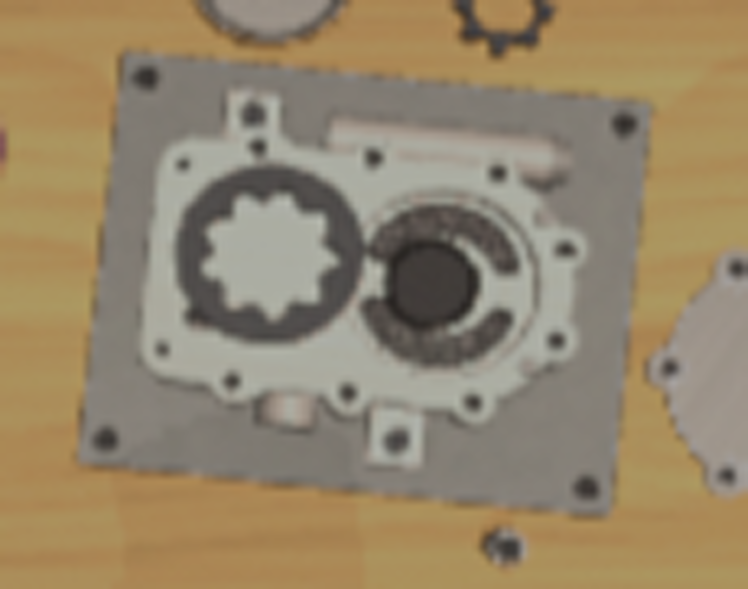

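View pics/scene0z.png

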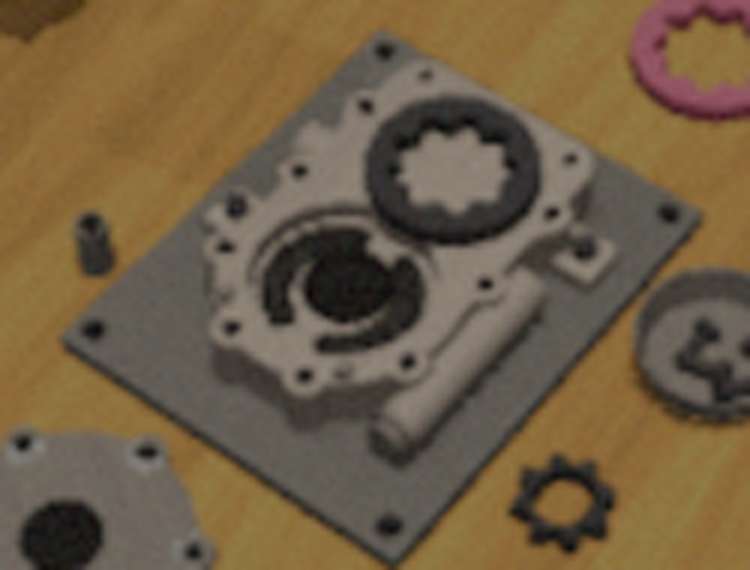

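The close-up shows pump +y running left in the image (world +y, tilted slightly), with the barrel on the +x side. I'll compute coarse positions and the pump yaw next.

```bash
cat > h.py <<'E'
import numpy as np, cv2
from workcell import robot
from scipy.spatial.transform import Rotation as Ro
def pose(s=None):
    s=s or robot.observe(); T=np.eye(4); T[:3,:3]=Ro.from_euler('xyz',s['tcp_rot']).as_matrix(); T[:3,3]=s['tool_pos']; return T
def cam(n,T=None):
    c=robot.calibration(n)
    return c['mtx'], (c['cam_to_world'] if n!='wrist' else T@c['hand_eye'])
def ray(px,K,C,z):
    px=np.atleast_2d(np.array(px,float)); d=np.c_[(px[:,0]-K[0,2])/K[0,0],-(px[:,1]-K[1,2])/K[1,1],-np.ones(len(px))]@C[:3,:3].T
    o=C[:3,3]; return o+d*((z-o[2])/d[:,2])[:,None]
def proj(P,K,C):
    p=(np.atleast_2d(P)-C[:3,3])@C[:3,:3]; return np.c_[K[0,0]*p[:,0]/-p[:,2]+K[0,2],K[1,1]*p[:,1]/p[:,2]+K[1,2]]
E
python3 - <<'E'
from h import *
K,C=cam('top'); print(robot.calibration('top').keys())
f=lambda x,y:(255+x/6.5,155+y/6.2)
print('rotor top',ray([f(270,255)],K,C,.056))
print('pocket',ray([f(450,285)],K,C,.044))
c=ray([f(125,55),f(650,105),f(608,517),f(80,462)],K,C,.012);print(c, c.mean(0))
for i,j in((1,0),(2,3)): d=c[j]-c[i]; print(np.linalg.norm(d),np.arctan2(-d[0],d[1]))
for i,j in((3,0),(2,1)): d=c[j]-c[i]; print(np.linalg.norm(d),np.arctan2(d[1],d[0]))
c=robot.calibration('wrist');print(c['mtx'].round(1),c['hand_eye'].round(3))
E
```

```text
dict_keys(['mtx', 'cam_to_world'])
rotor top [[ 0.55433469 -0.03995583  0.056     ]]
pocket [[ 0.54030832 -0.12396947  0.044     ]]
[[ 0.66048621  0.02844056  0.012     ]
 [ 0.63332952 -0.22350908  0.012     ]
 [ 0.42669552 -0.20048022  0.012     ]
 [ 0.45501415  0.05046406  0.012     ]] [ 0.54388135 -0.08627117  0.012     ]
0.25340896978955113 -0.10737165414370671
0.2525370736442815 -0.11237286892957596
0.20664898688381791 -0.1067772253661958
0.20791329799459002 -0.11098959458836523
[[327.9   0.  277.7]
 [  0.  327.9 212.2]
 [  0.    0.    1. ]] [[ 1.    -0.001  0.    -0.   ]
 [-0.001 -0.971 -0.241 -0.068]
 [ 0.     0.241 -0.971 -0.17 ]
 [ 0.     0.     0.     1.   ]]
```

The plate measures 253 x 207 mm (210 x 256 expected), and the pump yaw is about -0.109. The rotor sits about 85 mm along +y and 5 mm sideways, which is within the stated range. I'll move to a wrist-camera viewpoint with the fingers shut.

{"fn": "move_arm", "kwargs": {"increments": [{"translation":[45,40,10],"yaw":0.14},{"translation":[80,75,20],"yaw":0.28},{"translation":[115,110,20],"yaw":0.42},{"translation":[150,145,20],"yaw":0.56},{"translation":[185,175,20],"yaw":0.7},{"translation":[220,210,20],"yaw":0.84},{"translation":[255,240,20],"yaw":0.98},{"translation":[290,275,20],"yaw":1.1}], "claw": 0, "force": 20}}

```text
time: 0.9
tool_pos: [0.4692, -0.2707, 0.2343]
tcp_rot: [-3.142, 0.0, -0.149]
wrist_force: [0.4, -0.8, -0.3]
grip_width: 0.0299
```

{"fn": "move_arm", "kwargs": {"increments": [{"translation":[30,25,0],"yaw":0.045},{"translation":[60,50,0],"yaw":0.045},{"translation":[78,71,0],"yaw":0.045},{"translation":[78,71,0],"yaw":0.045},{"translation":[78,71,0],"yaw":0.045}]}}

```text
time: 1.4
tool_pos: [0.5458, -0.2011, 0.2341]
tcp_rot: [3.142, 0.001, -0.108]
wrist_force: [-0.1, -0.9, -0.4]
grip_width: 0.001
```

Run:
```python
from h import *
T=pose();print(robot.observe()['time'],robot.observe()['grip_width'],T.round(4)); np.save('T1.npy',T); cv2.imwrite('pics/w1.png',robot.snapshot('wrist'))
```

```text
1.4 0.0009592086394951408 [[ 9.942e-01 -1.075e-01 -1.200e-03  5.458e-01]
 [-1.075e-01 -9.942e-01  1.000e-04 -2.011e-01]
 [-1.200e-03  0.000e+00 -1.000e+00  2.341e-01]
 [ 0.000e+00  0.000e+00  0.000e+00  1.000e+00]]
```

View pics/w1.png

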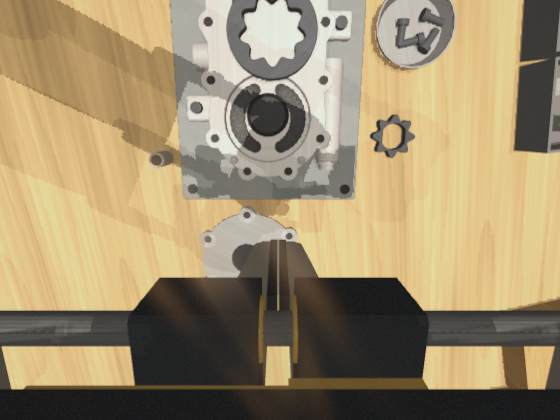

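The wrist view shows the rotor at about (272,33), partly cut off, and the pocket at about (268,118). I'll move over to centre them.

{"fn": "move_arm", "kwargs": {"increments": [{"translation":[3,40,-20],"yaw":0},{"translation":[6,70,-40],"yaw":0},{"translation":[6,70,-40],"yaw":0},{"translation":[6,70,-40],"yaw":0}]}}

```text
time: 1.85
tool_pos: [0.5513, -0.1322, 0.1944]
tcp_rot: [3.141, 0.001, -0.109]
wrist_force: [0.2, -0.7, 0.5]
grip_width: 0.0003
```

Run:
```python
from h import *
T=pose();print(robot.observe()['time'],T[:3,3].round(4),robot.observe()['tcp_rot']); np.save('T2.npy',T); im=robot.snapshot('wrist');cv2.imwrite('pics/w2.png',im)
cv2.imwrite('pics/w2z.png',cv2.resize(im[0:250,130:430],None,fx=2.4,fy=2.4,interpolation=cv2.INTER_CUBIC))
```

```text
1.85 [ 0.5513 -0.1322  0.1944] [ 3.14116091e+00  8.60124542e-04 -1.09456820e-01]
```

View pics/w2z.png

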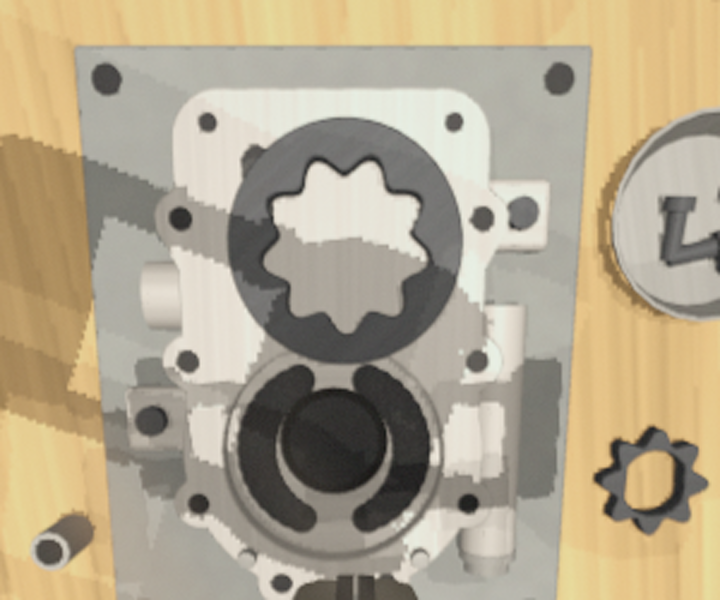

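In the zoom, the rotor is centred at about (345,240), the pocket at about (334,450), and the dowels at (249,557) and (420,557). Now to measure these.

```bash
python3 - <<'E'
from h import *
im=cv2.imread('pics/w2.png'); T=np.load('T2.npy'); K,C=cam('wrist',T)
print('cam',C[:3,3])
f=lambda p:[(130+x/2.4,y/2.4) for x,y in p]
# rotor outline points
R=ray(f([(228,240),(463,240),(345,117),(262,158),(428,158),(237,285),(455,285)]),K,C,.056)
def fit(P):
    A=np.c_[2*P[:,:2],np.ones(len(P))]; s=np.linalg.lstsq(A,(P[:,:2]**2).sum(1),rcond=None)[0]; return s[:2],np.sqrt(s[2]+s[0]**2+s[1]**2)
print('rotor',fit(R))
g=cv2.cvtColor(im,cv2.COLOR_BGR2HSV)
m=((g[...,2]<110)).astype(np.uint8)
n,l,st,ce=cv2.connectedComponentsWithStats(m)
for i in range(1,n):
    if st[i,4]>300 and st[i,1]<200: print(i,st[i],ce[i].round(1))
D=ray(f([(249,557),(420,557)]),K,C,.050); print('dowels',D,np.linalg.norm(D[1]-D[0]))
d=(D[1]-D[0]); a=np.arctan2(d[1],d[0]); py=np.array([-np.sin(a),np.cos(a)]); print('yaw',a,'pocket from dowels',D.mean(0)[:2]+.0435*py)
P=ray(f([(226,450),(443,450),(334,555),(262,527),(408,527)]),K,C,.044);print('pocket rim',fit(P))
L=ray(f([(118,600),(78,46),(591,46),(558,600)]),K,C,.012);
for i,j in((0,1),(3,2)): d=L[j]-L[i];print('plate side yaw',np.arctan2(-d[0],d[1]))
d=L[2]-L[1];print('w',np.linalg.norm(d),np.arctan2(d[1],d[0]))
E
python3 - <<'E'
import cv2
im=cv2.imread('pics/w2.png');cv2.imwrite('pics/w2p.png',cv2.resize(im[135:250,200:340],None,fx=5,fy=5,interpolation=cv2.INTER_CUBIC))
E
```

```text
cam [ 0.55949135 -0.06436079  0.36477193]
rotor (array([ 0.55869921, -0.0397906 ]), np.float64(0.04353455665854184))
2 [ 538   21   22  102 1840] [550.1  76.2]
20 [ 225   63   95  159 6283] [269.1 161.2]
29 [405  82  45  35 540] [425.5 100.5]
42 [ 530  126   30   97 2391] [546.6 174.2]
46 [378 178  47  44 784] [401.  199.7]
dowels [[ 0.50478782 -0.15792793  0.05      ]
 [ 0.57593826 -0.16564938  0.05      ]] 0.07156818974248928
yaw -0.10809987670368904 pocket from dowels [ 0.54505623 -0.11854257]
pocket rim (array([ 0.54521216, -0.11829415]), np.float64(0.04473767844555661))
plate side yaw -0.11273484333980352
plate side yaw -0.1019317959212926
w 0.20671286344920622 -0.10837574506018757
```

View pics/w2p.png

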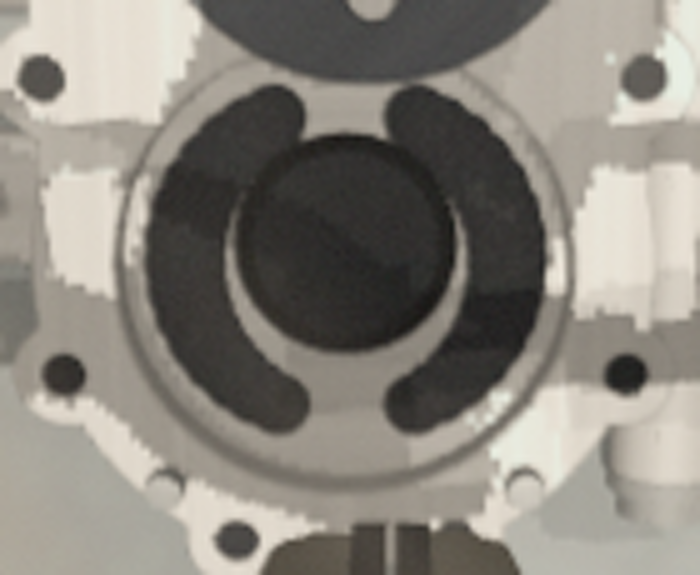

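The wrist view puts the pocket at about (0.545,-0.119) two ways (dowels and rim) and the rotor at (0.559,-0.040). Sizes come out about 2% small. The top camera disagrees by about 5 mm in x. I'll hover just above the rotor opening and check how the fingertips sit relative to it.

{"fn": "move_arm", "kwargs": {"increments": [{"translation":[3,45,0],"yaw":0},{"translation":[7,90,-20],"yaw":0},{"translation":[7,92,-60],"yaw":0},{"translation":[7,92,-95],"yaw":0},{"translation":[7,92,-115],"yaw":0},{"translation":[7,92,-115],"yaw":0},{"translation":[7,92,-115],"yaw":0}]}}

```text
time: 2.6
tool_pos: [0.56, -0.0409, 0.081]
tcp_rot: [3.141, -0.002, -0.111]
wrist_force: [-0.3, -1.1, 0.5]
grip_width: 0.0006
```

Run:
```python
from h import *
T=pose();print(robot.observe()['time'],T[:3,3].round(4)); np.save('T3.npy',T); im=robot.snapshot('wrist');cv2.imwrite('pics/w3.png',im)
cv2.imwrite('pics/sc3.png',cv2.resize(robot.snapshot('scene')[190:285,205:330],None,fx=6,fy=6,interpolation=cv2.INTER_CUBIC))
K,C=cam('wrist',T);print(proj(T[:3,3],K,C),proj([.5587,-.0398,.056],K,C))
```

```text
2.6 [ 0.56   -0.0409  0.081 ]
[[276.43170223 257.57971524]] [[274.20679211 241.25670115]]
```

View pics/w3.png

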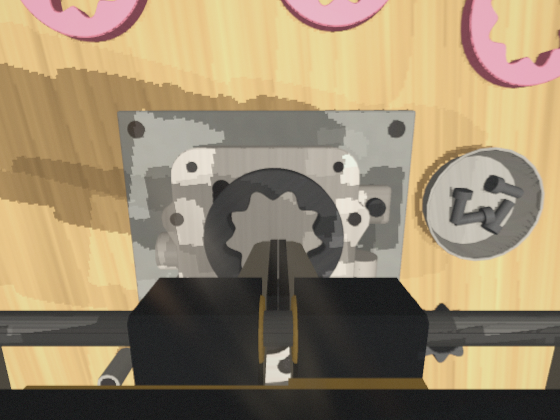

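View pics/sc3.png

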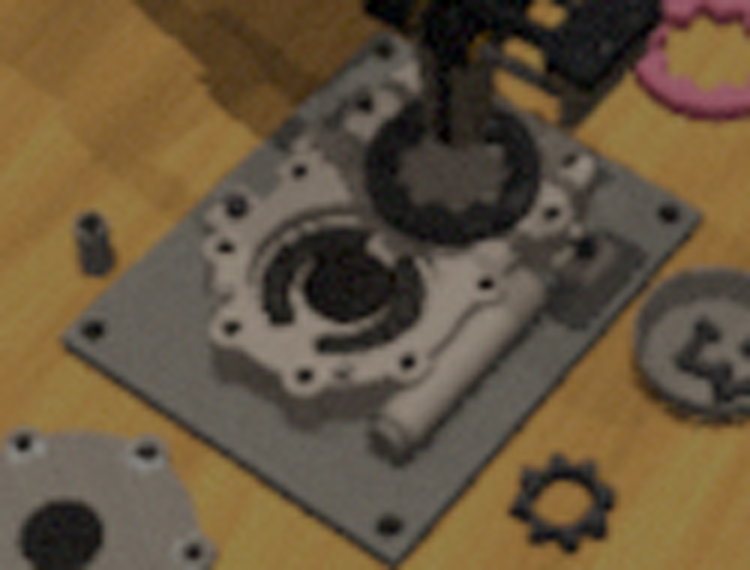

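The closed tip measures about 16 x 20 mm and sits over the opening. The rotor outline in the wrist view runs from (205,237) to (344,237), with its top at (274,168). I'll refine the rotor position from this nearer view.

Run:
```python
from h import *
im=cv2.imread('pics/w3.png'); T=np.load('T3.npy'); K,C=cam('wrist',T)
cv2.imwrite('pics/w3z.png',cv2.resize(im[140:320,170:380],None,fx=3.6,fy=3.3,interpolation=cv2.INTER_CUBIC))
def fit(P):
    A=np.c_[2*P[:,:2],np.ones(len(P))]; s=np.linalg.lstsq(A,(P[:,:2]**2).sum(1),rcond=None)[0]; return s[:2],np.sqrt(s[2]+s[0]**2+s[1]**2)
print(fit(ray([(205,237),(344,237),(274,168),(223,190),(324,190)],K,C,.056)))
```

```text
(array([ 0.55895692, -0.03773544]), np.float64(0.04341095110576707))
```

View pics/w3z.png

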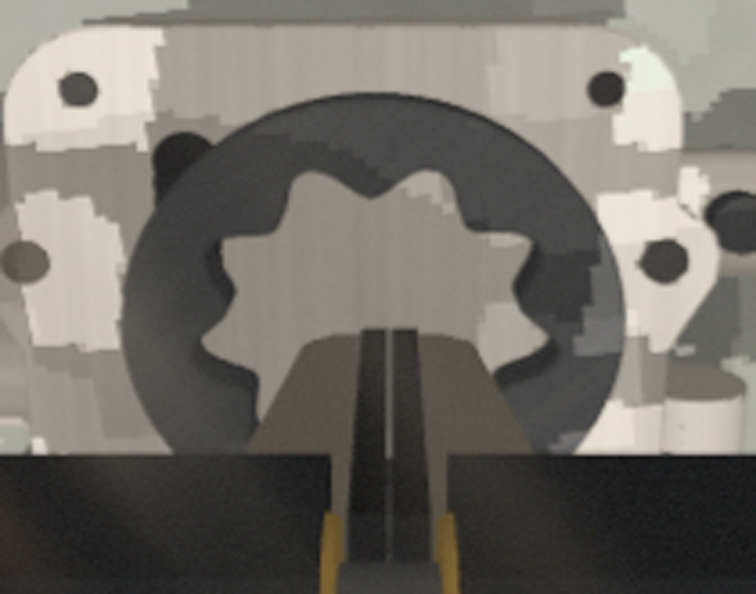

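The tip is about 26 x 20 mm, which fits easily in the 51 mm opening. Two measurements put the rotor at about (0.559,-0.039). I'll descend to 4 mm above the face.

{"fn": "move_arm", "kwargs": {"increments": [{"translation":[-1,2,0],"yaw":0},{"translation":[-1,2,-12],"yaw":0},{"translation":[-1,2,-22],"yaw":0},{"translation":[-1,2,-30],"yaw":0},{"translation":[-1,2,-33],"yaw":0},{"translation":[-1,2,-33],"yaw":0}]}}

```text
time: 3.3
tool_pos: [0.5574, -0.0372, 0.0456]
tcp_rot: [-3.141, 0.002, -0.109]
wrist_force: [0.3, -0.5, 0.7]
grip_width: 0.0004
```

Run:
```python
from h import *
im=robot.snapshot('wrist');cv2.imwrite('pics/w4.png',cv2.resize(im[100:320,130:410],None,fx=2.8,fy=2.7,interpolation=cv2.INTER_CUBIC))
```

```text
(no output)
```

View pics/w4.png

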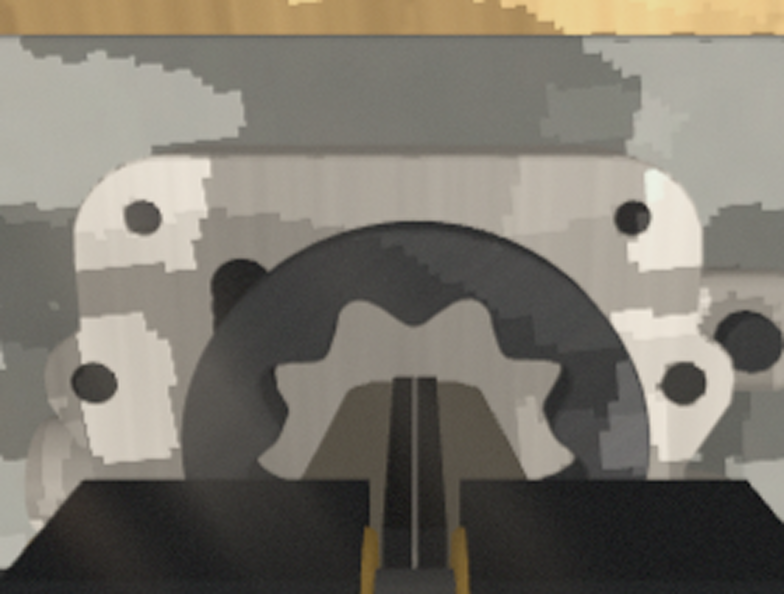

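The tip is inside the opening at z of about 0.046, with no contact force. I'll push towards the pocket along about (-0.17,-0.985) at 50 mm/s, then slower.

{"fn": "move_arm", "kwargs": {"increments": [{"translation":[-1,-5,1],"yaw":0},{"translation":[-2,-10,1],"yaw":0},{"translation":[-2.5,-14,1],"yaw":0},{"translation":[-3,-18,1],"yaw":0},{"translation":[-4,-22,1],"yaw":0},{"translation":[-5,-27,1],"yaw":0},{"translation":[-5.5,-32,1],"yaw":0},{"translation":[-6,-36,1],"yaw":0}]}}

```text
time: 4.15
tool_pos: [0.5522, -0.0737, 0.0478]
tcp_rot: [-3.141, -0.0, -0.109]
wrist_force: [1.1, 3.3, 3.7]
grip_width: 0.0002
```

Run:
```python
from h import *
T=pose();np.save('T5.npy',T)
im=robot.snapshot('wrist');cv2.imwrite('pics/w5r.png',im);cv2.imwrite('pics/w5.png',cv2.resize(im[100:320,130:410],None,fx=2.8,fy=2.7,interpolation=cv2.INTER_CUBIC))
```

```text
(no output)
```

View pics/w5.png

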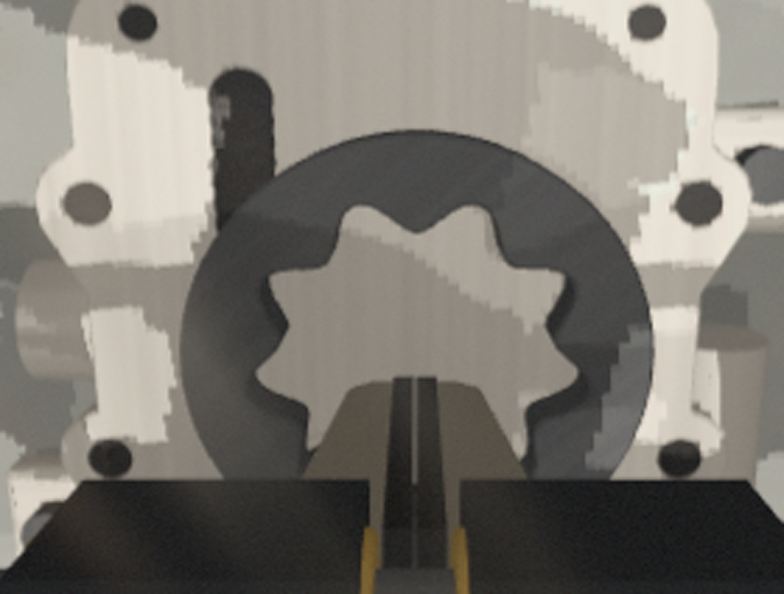

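The rotor is following, centred on the tip, with about 3 N of contact force. I'll measure its centre relative to the TCP.

```bash
cat >> h.py <<'E'
def fit(P):
    A=np.c_[2*P[:,:2],np.ones(len(P))]; s=np.linalg.lstsq(A,(P[:,:2]**2).sum(1),rcond=None)[0]; return s[:2].round(4),np.sqrt(s[2]+s[0]**2+s[1]**2).round(4)
E
python3 - <<'E'
from h import *
T=np.load('T5.npy');K,C=cam('wrist',T)
f=lambda p:[(130+x/2.8,100+y/2.7) for x,y in p]
r=fit(ray(f([(181,350),(653,350),(417,130),(239,212),(592,212),(205,435),(630,435)]),K,C,.056));print(r,r[0]-T[:2,3],T[:3,3])
print(T[:2,:2].T@(r[0]-np.array([.545,-.119])))
E
```

```text
(array([ 0.5553, -0.0575]), np.float64(0.0431)) [0.0030894 0.0161756] [ 0.5522106 -0.0736756  0.0478338]
[ 0.00354002 -0.06225599]
```

The rotor has about (-10,-61) mm still to go.

{"fn": "move_arm", "kwargs": {"increments": [{"translation":[-1,-6,0],"yaw":0},{"translation":[-2,-12,0],"yaw":0},{"translation":[-3,-18,0],"yaw":0},{"translation":[-4,-24,0],"yaw":0},{"translation":[-5,-29,0],"yaw":0},{"translation":[-6,-34,0],"yaw":0},{"translation":[-7,-39,0],"yaw":0},{"translation":[-7.5,-43,0],"yaw":0}]}}

```text
time: 5.0
tool_pos: [0.5441, -0.1169, 0.0473]
tcp_rot: [3.141, 0.001, -0.109]
wrist_force: [0.4, 0.7, -0.3]
grip_width: 0.0004
```

Run:
```python
from h import *
T=pose();np.save('T6.npy',T)
im=robot.snapshot('wrist');cv2.imwrite('pics/w6.png',cv2.resize(im[100:320,130:410],None,fx=2.8,fy=2.7,interpolation=cv2.INTER_CUBIC))
```

```text
(no output)
```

View pics/w6.png

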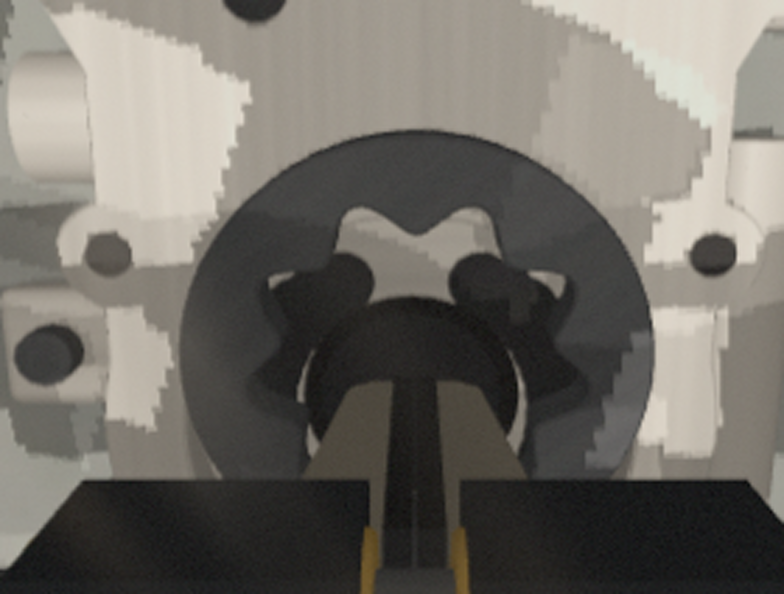

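The rotor is overlapping the pocket and is well aligned sideways: bore centre at column 413, rotor centre at 417. About 18 mm is left, so I'll go slower.

{"fn": "move_arm", "kwargs": {"increments": [{"translation":[-0.5,-3,0],"yaw":0},{"translation":[-1,-6,0],"yaw":0},{"translation":[-1,-9,0],"yaw":0},{"translation":[-1.5,-12,0],"yaw":0},{"translation":[-2,-14,0],"yaw":0},{"translation":[-2,-16,0],"yaw":0},{"translation":[-2,-18,0],"yaw":0},{"translation":[-2,-18,0],"yaw":0}]}}

```text
time: 5.85
tool_pos: [0.5427, -0.1347, 0.0478]
tcp_rot: [3.141, -0.0, -0.109]
wrist_force: [-0.8, -0.3, 0.9]
grip_width: 0.0004
```

Run:
```python
from h import *
T=pose();np.save('T7.npy',T)
im=robot.snapshot('wrist');cv2.imwrite('pics/w7.png',cv2.resize(im[100:320,130:410],None,fx=2.8,fy=2.7,interpolation=cv2.INTER_CUBIC))
im=robot.snapshot('scene');cv2.imwrite('pics/s7.png',cv2.resize(im[190:285,205:330],None,fx=6,fy=6,interpolation=cv2.INTER_CUBIC))
```

```text
(no output)
```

View pics/w7.png

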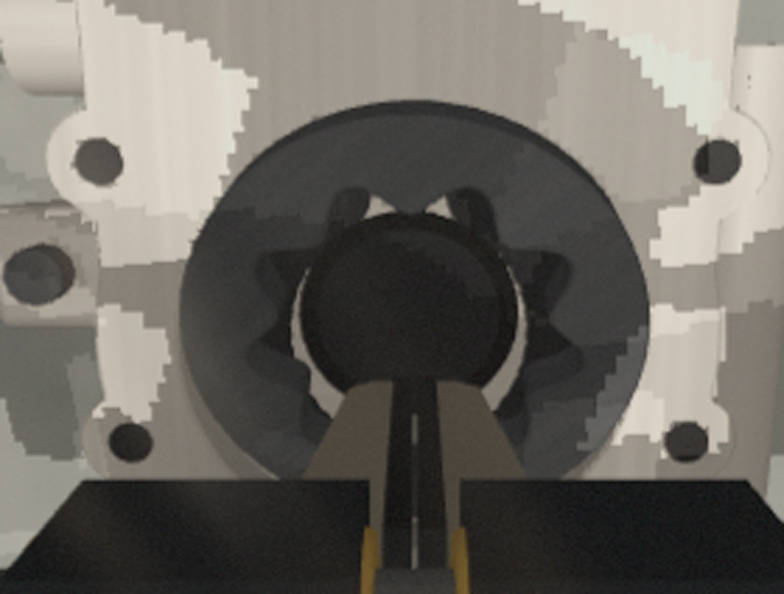

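View pics/s7.png

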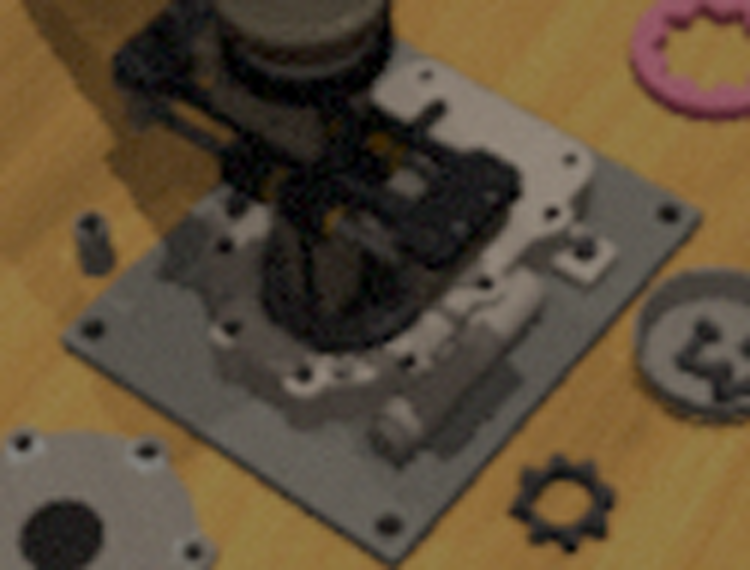

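The rotor has tipped: its leading edge is dipped into the pocket and its trailing edge still rests on the land, with the trailing outer side visible at (415,100). The fingertip force is about zero. I'll work out how far the trailing edge has to go.

Run:
```python
from h import *
T=np.load('T7.npy');K,C=cam('wrist',T)
f=lambda p:[(130+x/2.8,100+y/2.7) for x,y in p]
print('bottom trail',ray(f([(415,100)]),K,C,.044),'top trail',ray(f([(413,114)]),K,C,.056))
print('sides top',ray(f([(181,320),(648,310)]),K,C,.048))
print('inner trailing tip top',ray(f([(412,212)]),K,C,.052))
```

```text
bottom trail [[ 0.55067005 -0.07009394  0.044     ]] top trail [[ 0.55006083 -0.07226742  0.056     ]]
sides top [[ 0.50144142 -0.10761976  0.048     ]
 [ 0.59065126 -0.11523501  0.048     ]]
inner trailing tip top [[ 0.54791482 -0.09036396  0.052     ]]
```

About 3 mm to go. The tip has ridden over the dipped leading wall, so I'll back off, lower it to z of about 0.041 inside the opening, and push again gently.

{"fn": "move_arm", "kwargs": {"increments": [{"translation":[1,5,0],"yaw":0},{"translation":[1,10,0],"yaw":0},{"translation":[1,10,-3],"yaw":0},{"translation":[1,10,-6],"yaw":0},{"translation":[1,8,-6],"yaw":0},{"translation":[0.5,6,-6],"yaw":0},{"translation":[0.5,5,-6],"yaw":0},{"translation":[0.5,4,-6],"yaw":0}]}}

```text
time: 6.75
tool_pos: [0.543, -0.1305, 0.0416]
tcp_rot: [-3.141, 0.0, -0.109]
wrist_force: [0.0, 1.4, 0.3]
grip_width: 0.0004
```

{"fn": "move_arm", "kwargs": {"increments": [{"translation":[0,-1,0],"yaw":0},{"translation":[0,-2,0],"yaw":0},{"translation":[0,-3,0],"yaw":0},{"translation":[-0.5,-4,0],"yaw":0}]}}

```text
time: 7.15
tool_pos: [0.5427, -0.1345, 0.0417]
tcp_rot: [3.142, -0.0, -0.109]
wrist_force: [0.7, 1.2, 0.1]
grip_width: 0.0008
```

Run:
```python
from h import *
T=pose();np.save('T8.npy',T)
im=robot.snapshot('wrist');cv2.imwrite('pics/w8.png',cv2.resize(im[100:320,130:410],None,fx=2.8,fy=2.7,interpolation=cv2.INTER_CUBIC))
```

```text
(no output)
```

View pics/w8.png

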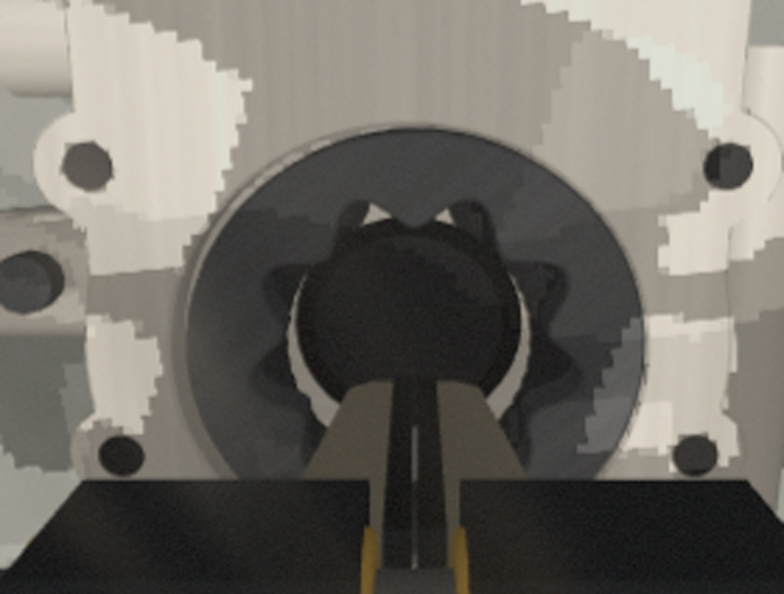

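The rotor has dropped: there is a lit gap along the pocket's trailing rim and no outer side is visible. I'll back off to the middle of the opening, then lift straight up and inspect.

{"fn": "move_arm", "kwargs": {"increments": [{"translation":[1,6,0],"yaw":0},{"translation":[2,12,0],"yaw":0},{"translation":[2,14,0],"yaw":0},{"translation":[2,14,8],"yaw":0},{"translation":[2,14,25],"yaw":0},{"translation":[2,14,45],"yaw":0},{"translation":[2,14,60],"yaw":0},{"translation":[2,14,60],"yaw":0}]}}

```text
time: 8.0
tool_pos: [0.5465, -0.1213, 0.1046]
tcp_rot: [3.14, -0.005, -0.109]
wrist_force: [0.2, -1.1, -0.4]
grip_width: 0.0002
```

{"fn": "move_arm", "kwargs": {"increments": [{"translation":[0,-30,20],"yaw":0},{"translation":[-3,-60,30],"yaw":0},{"translation":[-5,-80,30],"yaw":0},{"translation":[-5,-80,30],"yaw":0}]}}

```text
time: 8.4
tool_pos: [0.5392, -0.2026, 0.1313]
tcp_rot: [3.141, -0.0, -0.112]
wrist_force: [-0.4, -0.1, -0.2]
grip_width: 0.0007
```

Run:
```python
from h import *
T=pose();np.save('T9.npy',T);print(T[:3,3])
im=robot.snapshot('wrist');cv2.imwrite('pics/w9r.png',im);cv2.imwrite('pics/w9.png',cv2.resize(im[60:260,160:400],None,fx=3.3,fy=3,interpolation=cv2.INTER_CUBIC))
```

```text
[ 0.53916481 -0.20263913  0.13134734]
```

View pics/w9.png

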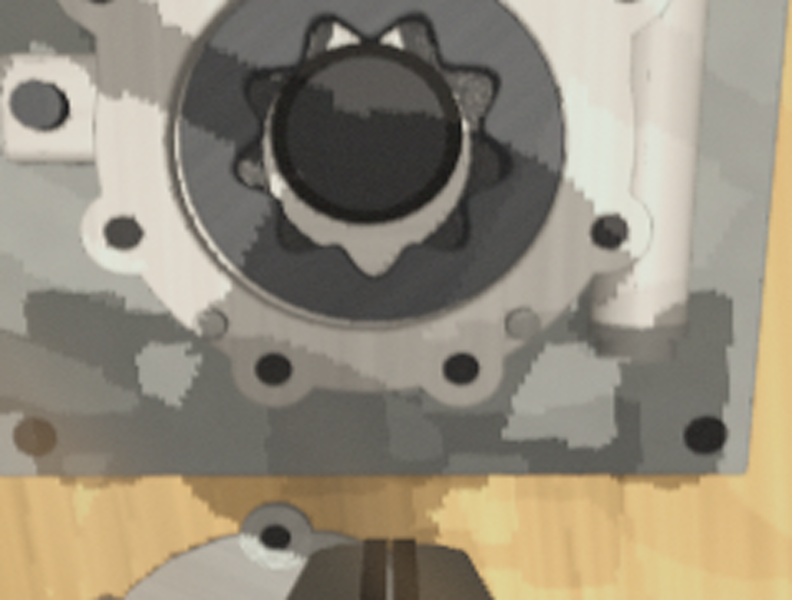

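The rotor sits flush, with a thin, fairly even gap all round the rim. To press, I'll put the tip at a radius of about 29 mm on the -y side so it bears only on the rotor and not on the surrounding face. I'm checking the centre first.

Run:
```python
from h import *
T=np.load('T9.npy');K,C=cam('wrist',T)
f=lambda p:[(160+x/3.3,60+y/3) for x,y in p]
r=fit(ray(f([(178,140),(566,140),(372,320),(250,275),(500,272),(225,40)]),K,C,.044));print(r)
D=ray(f([(214,321),(522,321)]),K,C,.050); d=D[1]-D[0];a=np.arctan2(d[1],d[0]);print(np.linalg.norm(d),a,D.mean(0)[:2]+.0435*np.array([-np.sin(a),np.cos(a)]))
print('target',r[0]+.029*np.array([-.108,-.994])-T[:2,3])
```

```text
(array([ 0.5458, -0.1191]), np.float64(0.043))
0.07138814472274721 -0.11071829145064503 [ 0.54456582 -0.11792016]
target [0.00350319 0.05471313]
```

{"fn": "move_arm", "kwargs": {"increments": [{"translation":[2,40,0],"yaw":0},{"translation":[3,55,-30],"yaw":0},{"translation":[3,55,-60],"yaw":0},{"translation":[3,55,-78],"yaw":0},{"translation":[3,55,-78],"yaw":0}]}}

```text
time: 8.95
tool_pos: [0.5396, -0.1425, 0.0498]
tcp_rot: [-3.138, 0.007, -0.108]
wrist_force: [0.0, 0.9, 0.3]
grip_width: 0.0005
```

{"fn": "move_arm", "kwargs": {"increments": [{"translation":[0,0,0],"yaw":0},{"translation":[0,0,0],"yaw":0}]}}

```text
time: 9.15
tool_pos: [0.5435, -0.1455, 0.0549]
tcp_rot: [3.141, -0.002, -0.109]
wrist_force: [-1.4, 0.2, 0.3]
grip_width: 0.0008
```

Rotor centre and pocket centre agree to within about 2 mm. The arm has settled at z = 0.055. I'll descend slowly and watch the force.

{"fn": "move_arm", "kwargs": {"increments": [{"translation":[0,-2,-3],"yaw":0},{"translation":[0,-2,-6],"yaw":0},{"translation":[0,-2,-8],"yaw":0},{"translation":[0,-2,-9],"yaw":0},{"translation":[0,-2,-9],"yaw":0}]}}

```text
time: 9.65
tool_pos: [0.5426, -0.1474, 0.0446]
tcp_rot: [-3.142, 0.0, -0.109]
wrist_force: [-0.6, 0.5, 0.0]
grip_width: 0.0004
```

{"fn": "move_arm", "kwargs": {"increments": [{"translation":[0,0,-0.5],"yaw":0},{"translation":[0,0,-1],"yaw":0},{"translation":[0,0,-1.5],"yaw":0},{"translation":[0,0,-1.5],"yaw":0}]}}

```text
time: 10.05
tool_pos: [0.5427, -0.1475, 0.0444]
tcp_rot: [3.141, 0.0, -0.109]
wrist_force: [-3.1, 1.5, 8.7]
grip_width: 0.0003
```

The tip stopped at z = 0.0444 (rotor top expected at 0.044) with 8.7 N. I'll press slightly more, hold, then retreat.

{"fn": "move_arm", "kwargs": {"increments": [{"translation":[0,0,-0.4],"yaw":0},{"translation":[0,0,-0.4],"yaw":0},{"translation":[0,0,-0.4],"yaw":0},{"translation":[0,0,-0.4],"yaw":0}]}}

```text
time: 10.45
tool_pos: [0.5427, -0.1475, 0.0443]
tcp_rot: [3.141, 0.0, -0.109]
wrist_force: [-5.4, 2.1, 11.9]
grip_width: -0.0001
```

Run:
```python
from h import *
im=robot.snapshot('wrist');cv2.imwrite('pics/w10.png',cv2.resize(im[100:320,130:410],None,fx=2.8,fy=2.7,interpolation=cv2.INTER_CUBIC))
print(robot.observe()['wrist_force'])
```

```text
[-4.3682743   2.30820527 11.88774153]
```

View pics/w10.png

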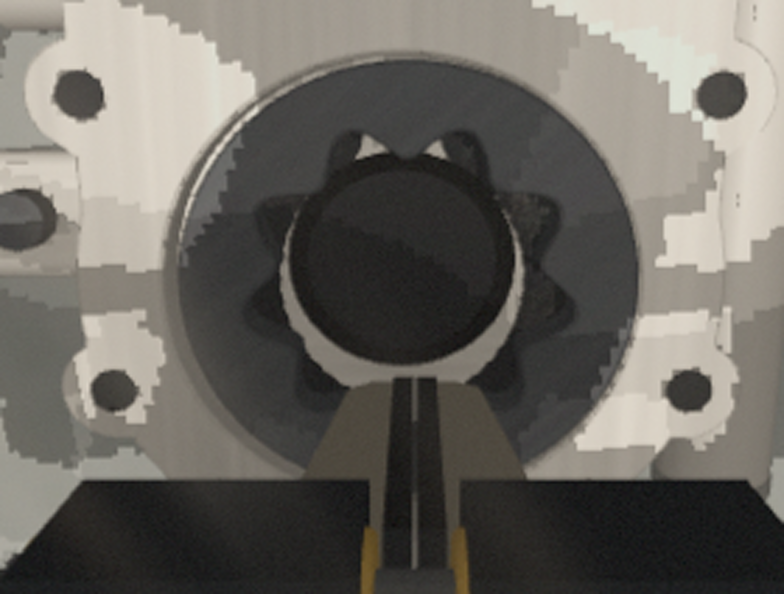

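The tip bears on the ring's -y side with 12 N, and the rotor stays flush. Now I'll retreat straight up.

{"fn": "move_arm", "kwargs": {"increments": [{"translation":[0,0,5],"yaw":0},{"translation":[0,0,20],"yaw":0},{"translation":[0,-10,50],"yaw":0},{"translation":[0,-30,80],"yaw":0},{"translation":[0,-50,90],"yaw":0},{"translation":[0,-50,90],"yaw":0},{"translation":[0,-50,90],"yaw":0},{"translation":[0,-50,90],"yaw":0}]}}

```text
time: 11.3
tool_pos: [0.5418, -0.1961, 0.1315]
tcp_rot: [-3.14, 0.002, -0.109]
wrist_force: [-0.2, -0.4, 0.6]
grip_width: 0.0006
```

Run:
```python
from h import *
T=pose();np.save('T11.npy',T);print(T[:3,3])
im=robot.snapshot('wrist');cv2.imwrite('pics/w11.png',cv2.resize(im[40:260,160:400],None,fx=3,fy=2.7,interpolation=cv2.INTER_CUBIC)); cv2.imwrite('pics/t11.png',robot.snapshot('top'))
```

```text
[ 0.54181147 -0.19610688  0.13151882]
```

View pics/w11.png

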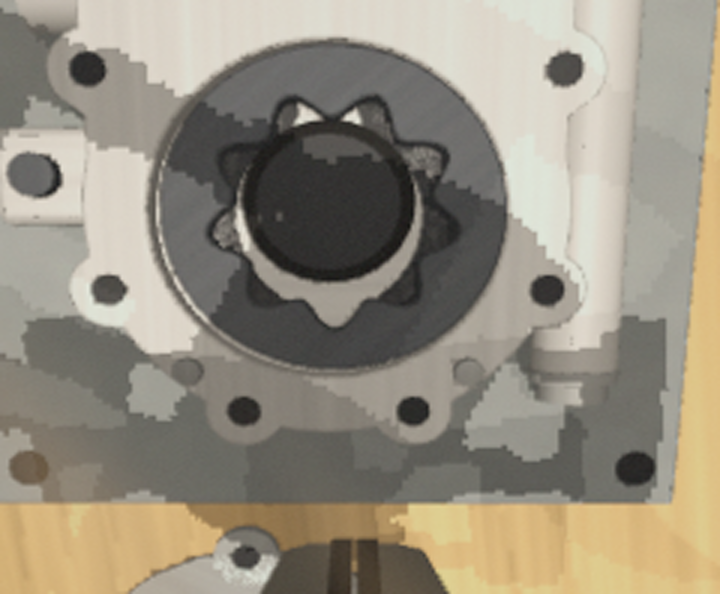

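View pics/t11.png

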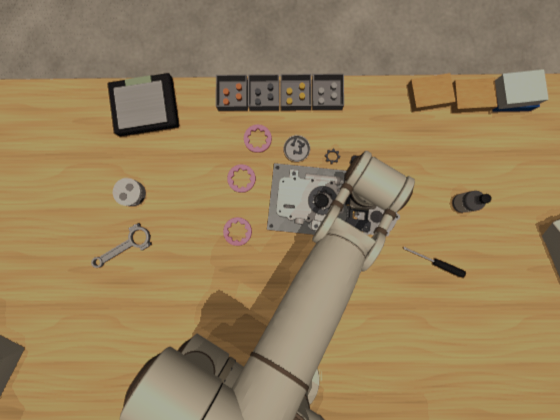

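The rotor is flush in the pocket with a thin gap all round. The arm is clear, and the bystanders still in view are where they were. I'm handing in.

```bash
python3 -c "
from workcell import robot
print(robot.finish_job())"
```

```text
the job is handed in; nothing more can be done
None
```

The outer rotor is seated in its pocket, pressed home, and the job was handed in at about 11 s. No verdict is reported on hand-in.

**What I did:** I put the shut fingertips into the rotor's opening and slid it across the face. It first tipped with its leading edge dipped and the tip rode over it, so I backed off, lowered the tip and pushed again until it dropped. I then took the fingers off, pressed down on the ring's -y side with about 12 N, and retreated.

**Last checks:**
- **Seating:** the rotor looks flush and level, with a thin gap to the pocket rim all round. During the press the tip stopped at z = 0.0443 m, against an expected rotor top of 0.044 m.
- **Centring:** before the press, the rotor centre measured (0.5458, -0.1191). The pocket centre from the dowels was (0.5446, -0.1179), so they agree within about 2 mm.
- **Arm:** it is clear of everything.
- **Other parts:** the ones visible in the last top view have not moved. The arm hid the relief plunger and most of the cover plate in that view, so I could not recheck those two, but the arm never came near them.

**Disagreements:**
- The top camera placed the pocket about 5–7 mm from where the wrist camera did. I used the wrist camera, which contact with the parts confirmed.
- Sizes in the wrist view came out about 2% small.

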